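# Gather the toy car's parts in the tray's pouring corner

### The arm

A 7-joint arm with a two-finger parallel gripper is mounted at the origin on the work surface. World frame = base frame: x ahead of the robot, y to its left, z up, the work surface at z = 0. Lengths are in m, angles in rad, forces in N, time in s.
With the tool pointing down it reaches from about 0.4 to 0.85 m from the base axis. Payload 10.4 kg.
Tool frame: the origin (TCP) lies between the finger pads; the fingertips stand ahead of it and the grasp point (between the pads) lies 5 mm behind it (manip.tip_extent is the z of the fingertips in the tool frame, in m); z points along the fingers, y is the line along which they close (so a half turn about z gives the same grasp; the last joint's range is limited). The gripper opens to 85 mm and grips with 20 to 120 N. Pads are 22 mm wide; open, the fingers measure 114 mm over their backs; the gripper's body (76 mm by 85 mm) begins 54 mm behind the grasp point. The pads swing forward as they close: fully open they stand 13 mm farther back than shut.
Start: joints at [1.249, 0.332, -0.065, 1.46, 0.022, 1.35, -0.088], TCP at [0.184, -0.597, 0.245] pointing down, gripper open.
Joint ranges: [-2.6, 2.6], [-0.5, 2.12], [-1.47, 1.34], [0.16, 2.42], [-1.27, 4.41], [0.06, 2.06], [-2.6, 2.6]. Speed limits (rad/s): [2.22, 2.22, 2.79, 2.79, 3.14, 3.14, 3.14].

### API

Orientations are given as a unit quaternion [x, y, z, w].
In Python, from workcell import status, viewer, manip gives the robot as it stands.
- The arm moves only by the tool play_rows, never from a script. Its argument "plan" is one flat list of numbers, 7 for each row, row after row: the turn, a rotation vector about the tool's x, y, z in degrees, then the shift along the tool's x, y, z in m, then the opening, from 0 (shut) to 1 (fully open). In form: [ax, ay, az, dx, dy, dz, grip, ax, ay, az, dx, dy, dz, grip, ...]. A call has 1 to 20 rows; each row is the pose to reach, as a shift and turn from the pose commanded when the call began, along the tool's axes at that moment; what a row does not reach only later rows make up. A row lasts 1/8 s, in which the tool goes at most 62.5 mm and 10.7 degrees, less where a joint would pass 70% of its speed; a pose out of reach is approached as far as the arm can. A call with a gripper value outside its range is refused whole. The fingers move at their own pace and stop on an object; "squeeze" is the grip in N (left out, the last holds). Time passes only in rows, so rows that repeat a pose let the fingers close. It gives the time, the measured TCP pose, the force, the opening and the grip force at its end, in the units of the state.
- status.get_obs(): the state, without advancing time (a new reading comes with each control period).
- viewer.camera(name): name is "scene" or "side" or "wrist"; returns the picture (420x560x3 uint8, red, green, blue); there is no depth.
- viewer.camera_model(name): a dict with "fx", "fy", "cx", "cy" (pixels), "D" ([k1, k2, p1, p2, k3] as OpenCV has them; the pictures are not rectified), "R" (3x3) and "t" (3): a world point X has camera coordinates R X + t. Camera axes: x right, y down, z forward; pixel columns grow to the right and rows downward; lengths in m; the calibration is good to about 2 mm. A picture is of the moment at which its call begins: read the wrist's pose just before it. camera_model takes no time and is no camera call; for the wrist camera it gives the pose at the moment of the call.
- manip.hand_in(): hands the job in; it is judged then, once.
The state is a dict: "clock": time; "joint_pos": joint angles; "joint_velocities": joint speeds; "tau": joint torques, N m; "position": TCP position; "ee_rot": TCP orientation; "ft_force": force on the tool from outside, world axes, zero at the start; "torque": the same for the moment, N m; "grip_width": opening from 0.0 (shut) to 1.0 (fully open); "grasp_force": force on a finger pad.
Only numpy, scipy, OpenCV 4.12 (cv2) and the standard library are available. Lean on these libraries where they do the work, as an engineer would, in place of code of your own. Each camera call takes 0.05 s, during which the arm holds its last target. There are 200 camera calls.

### The job

Put the three parts taken out of the toy car (motor, wheel and battery cell) into the blue pouring tray while it stands on the bench. Then pick the tray up by its rim and tip it about 30 degrees until all three have slid together into its cut-off pouring corner, and finish holding it still like that, that corner lowest and a few centimetres clear of the bench so that I can get a bag under it: do not set it down or let go. Leave the toy car, the meter, the spray can and the steel dish where they are.

Things in the scene. Friction and masses are not known exactly. Their poses are not given: they have to be found in the camera images.
- tray_center (a point): Middle of the loose blue plastic pouring tray, half-way up (27.5 mm above its underside); z up out of it. Over the rim 174 mm (its x) by 224 mm (its y), 55 mm high, 160 g; inside 150 by 200 mm, floor 3 mm thick. Walls 3 mm thick below; from 31 mm up to the top a stout rim 12 mm wide, to grip by. Only its -x -y corner is cut off on the diagonal, 45 mm off each inner side: the pouring corner.
- tray_lip (a point): Foot of the pouring lip, on the tray's inner floor (3 mm above its underside) at the middle of the cut-off corner: 52.5 mm to -x and 77.5 mm to -y of the tray's middle; the tray's axes. The lip is a plain wall 31 mm high, 64 mm long, no rim. The floor is smooth: parts start to slide at 8 to 12 degrees of tilt and run well at 30, also along the walls; the cell rolls sooner.
- tray_grip (a point): Top of the tray's rim at the middle of the long side away from the pouring corner: 80 mm to the tray's +x of its middle, 55 mm above its underside. The rim runs along the tray's y here, 12 mm thick across x, 24 mm deep. The tray's axes.
- motor_center (a point): Centre of the motor, 9 mm above its underside: a small flat-sided steel can motor lying on a flat side, 24 mm wide (its y), 18 mm high, 42 g. The can runs along its x from -15.5 to +11.5 mm of this point, and a brass pinion 8 mm across sticks out to +21 mm. z up.
- wheel_center (a point): The wheel: black toy car wheel with a bright hub, lying flat on its side, 44 mm diameter, 20 mm high, 32 g. The point is its centre, 10 mm above its underside; z is its axle.
- cell_center (a point): The battery cell: a round AA cell, black with a brass-coloured end, lying on its side, 14.5 mm diameter, 50.5 mm long along its x, 24 g; it can roll. The point is its centre, 7.25 mm above the bench.
- toycar: Leave alone. Toy car lying upside down, orange, 285 mm long (its x), 124 mm wide, its upturned wheels 96 mm high; origin under its middle.
- meter: Leave alone. Red hand-held multimeter lying on its back, 140 mm (its x) by 74 mm, 45 mm high at the dial; origin under its middle.
- spray: Leave alone. Standing spray can, 65 mm diameter, 190 mm high; origin under its middle.
- dish: Leave alone. Shallow round steel dish, 110 mm diameter, 22 mm high; origin under its middle.
Not all that is in view belongs to the job. What is shaped like the part that bears motor_center but orange or purple is not meant. There is more than one size of the part that bears wheel_center; the job needs the smaller.

How it is judged:
By the outcome, as a careful person would: the job done as asked, in the order asked, and still so for the second after the job is handed in, while the arm keeps its last pose, push and grip.
It also fails if it takes over 72 s, if anything falls off the work surface, if the arm or the gripper's body presses on something with over 40 N, if the wrist force passes 120 N, or if a joint passes its speed limit or range.

## Working session

There is one attempt and no reset: what is moved stays moved. The work goes in short steps, Python scripts to look and compute and a tool call to move; the robot and the scene stay as the last step left them, time stands still between calls to the robot, and variables do not carry over. Pictures are saved under pics/ and viewed, at most 10 in all, crops included, and the job is handed in when it is done.

Besides the shell and the picture viewer there is one more tool, called after "Request:" as name(argument=value, ...) on one line, values as JSON. play_rows: Moves the arm, as the interface text tells. Its arguments: {"type":"object","properties":{"plan":{"type":"array","items":{"type":"number"}},"squeeze":{"type":"number"}},"required":["plan"]}

```bash
ls; mkdir -p pics; python3 - <<'E'
from workcell import status, viewer, manip
import cv2, numpy as np
for n in ["scene","side"]:
    im=viewer.camera(n); cv2.imwrite(f"pics/{n}0.png",cv2.cvtColor(cv2.resize(im,(800,600),interpolation=cv2.INTER_CUBIC),cv2.COLOR_RGB2BGR)); np.save(f"pics/{n}0.npy",im)
    m=viewer.camera_model(n); print(n,{k:np.round(v,3).tolist() for k,v in m.items()})
s=status.get_obs(); print(s, manip.tip_extent)
E
```

```text
pics
scene {'fx': 538.272, 'fy': 538.272, 'cx': 280.853, 'cy': 202.604, 'D': [-0.194, 0.0, 0.0, 0.0, 0.0], 'R': [[-0.523, 0.852, 0.002], [0.693, 0.426, -0.582], [-0.497, -0.303, -0.813]], 't': [0.279, -0.319, 1.974]}
side {'fx': 388.606, 'fy': 388.606, 'cx': 278.643, 'cy': 210.01, 'D': [-0.009, 0.0, 0.0, 0.0, 0.0], 'R': [[0.985, -0.173, 0.009], [-0.12, -0.718, -0.686], [0.125, 0.674, -0.728]], 't': [-0.516, 0.133, 1.038]}
{'clock': 0.1, 'joint_pos': array([ 1.24944125,  0.33282186, -0.064672  ,  1.46082627,  0.02163002,
        1.34989623, -0.08851141]), 'joint_velocities': array([-4.53586689e-04, -7.35050324e-04, -8.36602483e-05, -1.64653075e-03,
        2.61687120e-04, -2.20300087e-03, -2.35226880e-03]), 'tau': array([ 1.40793927e-03, -6.26747847e+01,  4.93260717e-02, -3.92431569e+01,
        1.64114137e-02,  6.99815704e-03, -3.51139192e-05]), 'position': array([ 0.18384122, -0.59703381,  0.24460201]), 'ee_rot': array([ 9.88864658e-01,  1.48816312e-01, -1.39422718e-04, -6.12229122e-04]), 'ft_force': array([ 0.14572775, -0.24486408,  0.29902208]), 'torque': array([ 0.04259637,  0.02884124, -0.00065496]), 'grasp_force': 0.0, 'grip_width': 0.9980907038084293} 0.014
```

View pics/scene0.png

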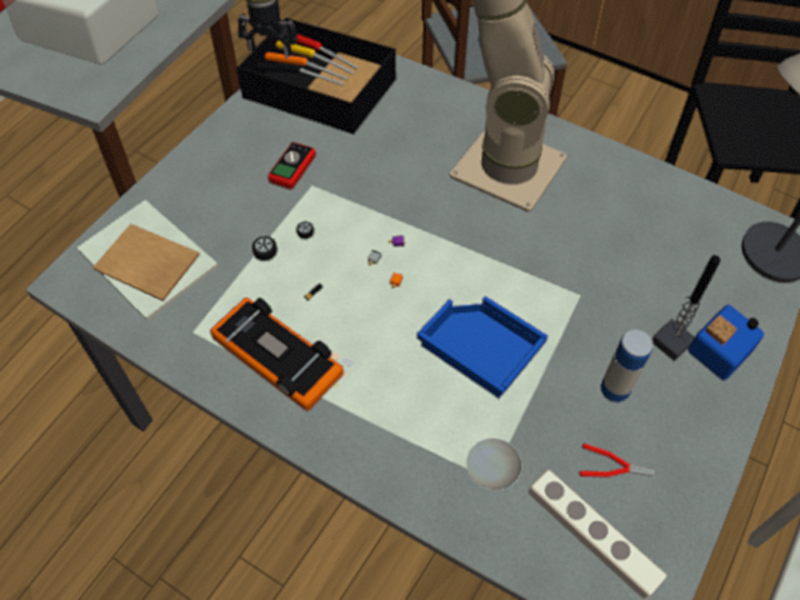

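View pics/side0.png

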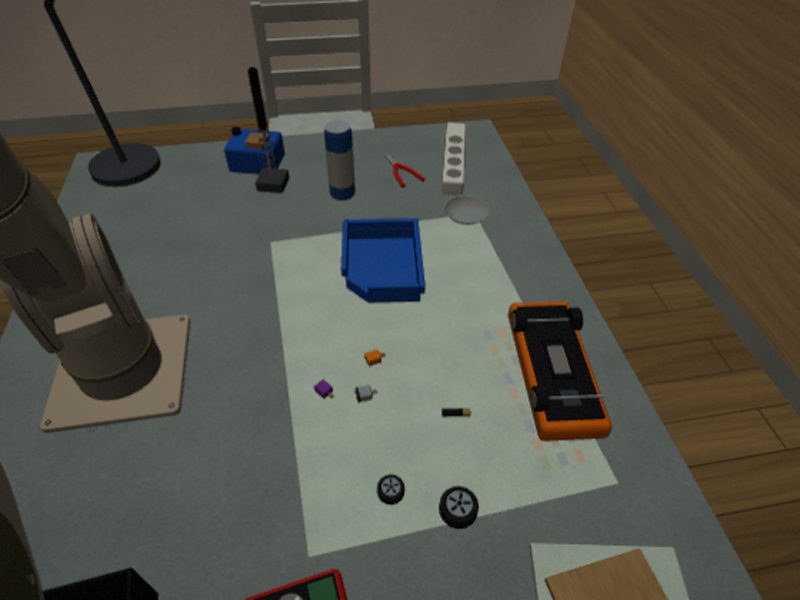

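The side view (800x600) shows the small wheel at (391,489), the grey motor at (365,393) with its pinion to the right, and the cell at (456,412) with its brass end to the right. The tray spans (343..424, 220..300), with the cut corner at lower left, towards the robot. I'll turn these into positions.

```bash
cat > h.py <<'E'
import numpy as np, cv2
from scipy.optimize import minimize
from scipy.spatial.transform import Rotation as Rot
from workcell import status, viewer, manip
def K(m): return np.array([[m["fx"],0,m["cx"]],[0,m["fy"],m["cy"]],[0,0,1.]])
def ray(m,uv,z):
    p=cv2.undistortPoints(np.array(uv,float).reshape(-1,1,2),K(m),np.array(m["D"],float)).reshape(-1,2)
    R=np.array(m["R"]);d=np.c_[p,np.ones(len(p))]@R; c=-R.T@np.array(m["t"])
    return c+d*((z-c[2])/d[:,2])[:,None]
def proj(m,X):
    R=np.array(m["R"]);return cv2.projectPoints(np.array(X,float),cv2.Rodrigues(R)[0],np.array(m["t"],float),K(m),np.array(m["D"],float))[0].reshape(-1,2)
def blobs(mask,amin=15):
    n,l,s,c=cv2.connectedComponentsWithStats(mask.astype(np.uint8))
    return [(i,s[i],c[i],l) for i in range(1,n) if s[i][4]>=amin]
def axis_deg(v): return np.degrees(np.arctan2(v[1],v[0]))
# tray outline over the rim (tray axes)
def traypts(x,y,a):
    c,s=np.cos(a),np.sin(a); P=[]
    top=[(87,112),(-87,112),(87,-112),(-87,-55),(-30,-112)]
    bot=[(78,103),(-78,103),(78,-103),(-78,-58),(-33,-103)]
    for z,L in((.055,top),(.0,bot)):
        P+=[(x+(c*u-s*v)/1e3,y+(s*u+c*v)/1e3,z) for u,v in L]
    return P
E
python3 - <<'E'
from h import *
ms={n:viewer.camera_model(n) for n in("scene","side")}; B={}
win={"scene":(410,290,560,400),"side":(330,210,435,310)}
for n in ms:
    im=np.load(f"pics/{n}0.npy"); h=cv2.cvtColor(im,cv2.COLOR_RGB2HSV)
    mk=(h[...,0]>100)&(h[...,0]<125)&(h[...,1]>130)&(h[...,2]>40)
    w=np.zeros_like(mk);a=[int(v*.7) for v in win[n]];w[a[1]:a[3],a[0]:a[2]]=1;mk&=w
    b=max(blobs(mk),key=lambda t:t[1][4]);m2=(b[3]==b[0]).astype(np.uint8)
    hull=cv2.convexHull(np.argwhere(m2)[:,::-1].astype(np.int32)); H=np.zeros(im.shape[:2],np.uint8);cv2.fillPoly(H,[hull],1);B[n]=H;print(n,b[1])
def cost(p,only=None):
    r=0
    for n in ms:
        if only and n!=only: continue
        q=cv2.convexHull(proj(ms[n],traypts(p[0]/10,p[1]/10,p[2])).astype(np.float32))
        H=np.zeros(B[n].shape,np.uint8);cv2.fillPoly(H,[np.round(q*16).astype(np.int32)],1,shift=4)
        r+=np.sum(H!=B[n])
    return r
side=ms["side"]
g=ray(side,[[.7*383,.7*258]],.03)[0];print("tray guess",g)
for only in(None,"side","scene"):
    best=min((minimize(cost,[g[0]*10,g[1]*10,a],args=(only,),method="Nelder-Mead",options=dict(initial_simplex=[[g[0]*10,g[1]*10,a],[g[0]*10+.2,g[1]*10,a],[g[0]*10,g[1]*10+.2,a],[g[0]*10,g[1]*10,a+.15]])) for a in(-.3,-.1,.1,.3)),key=lambda r:r.fun)
    print(only,"tray",best.x[:2]/10,np.degrees(best.x[2]),best.fun)
f=lambda *p,z=.01:np.round(ray(side,[[.7*u,.7*v] for u,v in p],z),3).tolist()
print("motor,pin",f((362,393),(375,392)),"wheel",f((391,488)),"cell",f((444,412),(469,412)))
print("car corners",f((511,305),(575,303),(607,433),(543,436),z=.05),"bigwheel",f((459,507)),"orange",f((374,357)),"purple",f((323,388)),"spray",f((343,195)),"dish",f((467,210)))
sc=ms["scene"];f2=lambda *p,z=.01:np.round(ray(sc,[[.7*u,.7*v] for u,v in p],z),3).tolist()
print("scene motor",f2((375,257)),"wheel",f2((305,230)),"cell",f2((314,292)))
E
```

```text
scene [ 293  208   90   69 3519]
side [ 239  153   58   59 3068]
tray guess [0.52525381 0.19746184 0.03      ]
None tray [0.52066231 0.19397701] -8.077223587695979 452.0
side tray [0.52125136 0.19612227] -8.01521124482656 151.0
scene tray [0.52341974 0.19473269] -10.090676956932791 276.0
motor,pin [[0.436, -0.129, 0.01], [0.459, -0.131, 0.01]] wheel [[0.458, -0.314, 0.01]] cell [[0.572, -0.193, 0.01], [0.615, -0.2, 0.01]]
car corners [[0.75, -0.001, 0.05], [0.877, -0.017, 0.05], [0.817, -0.299, 0.05], [0.712, -0.287, 0.05]] bigwheel [[0.556, -0.362, 0.01]] orange [[0.469, -0.053, 0.01]] purple [[0.368, -0.107, 0.01]] spray [[0.465, 0.469, 0.01]] dish [[0.76, 0.358, 0.01]]
scene motor [[0.439, -0.129, 0.01]] wheel [[0.458, -0.317, 0.01]] cell [[0.596, -0.193, 0.01]]
```

```bash
cat >> h.py <<'E'
def pose():
    s=status.get_obs(); return np.array(s["position"]),Rot.from_quat(s["ee_rot"]),s
def down(psi): # tool down, tool x at heading psi deg
    return Rot.from_euler("z",psi,degrees=True)*Rot.from_euler("x",180,degrees=True)
def step(P,Rg):
    p,R,s=pose(); return np.round((R.inv()*Rg).as_rotvec(degrees=True),1).tolist()+np.round(R.inv().apply(np.array(P)-p),4).tolist()
E
python3 - <<'E'
from h import *
print(step([.458,-.315,.13],down(-9)))
E
```

```text
[-0.1, 0.0, 26.1, 0.345, -0.1887, 0.1148]
```

Request:
play_rows(plan=[0,0,26,0.345,-0.189,0,0.95,0,0,26,0.345,-0.189,0,0.95,0,0,26,0.345,-0.189,0,0.95,0,0,26,0.345,-0.189,0,0.95,0,0,26,0.345,-0.189,0,0.95,0,0,26,0.345,-0.189,0,0.95,0,0,26,0.345,-0.189,0.04,0.95,0,0,26,0.345,-0.189,0.1,0.95,0,0,26,0.345,-0.189,0.115,0.95,0,0,26,0.345,-0.189,0.115,0.95], squeeze=30)

```text
clock: 1.35
position: [0.4577, -0.3155, 0.1305]
ee_rot: [0.997, -0.078, -0.001, -0.0]
ft_force: [0.4, -0.5, 0.8]
grip_width: 0.951
grasp_force: 0.0
```

```bash
python3 - <<'E'
from h import *
m=viewer.camera_model("wrist");im=viewer.camera("wrist");np.save("pics/w1.npy",im);cv2.imwrite("pics/w1.png",cv2.cvtColor(im,cv2.COLOR_RGB2BGR))
print({k:np.round(v,3).tolist() for k,v in m.items()}, -np.array(m["R"]).T@m["t"], manip.tip_extent)
print("tcp uv",proj(m,[[.4577,-.3155,.01]]),proj(m,[[.436,-.13,.01]]))
E
```

```text
{'fx': 371.006, 'fy': 371.006, 'cx': 275.935, 'cy': 214.005, 'D': [-0.102, 0.0, 0.0, 0.0, 0.0], 'R': [[-0.155, -0.988, 0.001], [-0.941, 0.148, 0.305], [-0.301, 0.047, -0.952]], 't': [-0.241, 0.471, 0.423]} [ 0.53348731 -0.32725134  0.25916462] 0.014
tcp uv [[275.84427765 209.78579673]] [[ 45.04778652 271.58589987]]
```

View pics/w1.png

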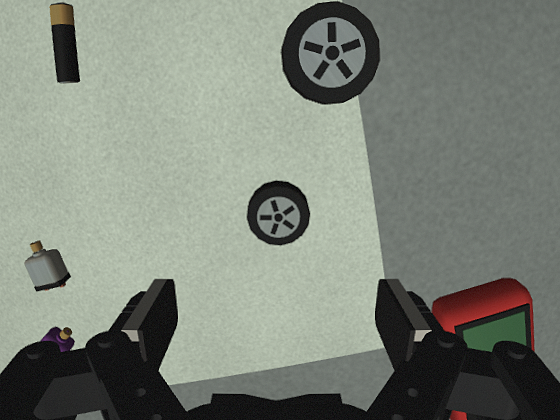

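The wrist view shows the small wheel at (278,213), almost exactly under the tool. The motor has its pinion tip at (36,243) and its rear end at (52,287). The cell runs from (61,4), the brass end, to (68,82). I'll compute these positions, then descend.

```bash
python3 - <<'E'
from h import *
# wrist camera pose relative to tool is fixed; model at this unmoved pose
m=viewer.camera_model("wrist")
w=ray(m,[[278,214]],.018)[0];mo=ray(m,[[36,243],[46,289],[38,252],[53,268]],.011);
ce=ray(m,[[61.5,3],[68,82]],.009)
print(w,mo,axis_deg(mo[0]-mo[1]),ce,ce.mean(0),axis_deg(ce[0]-ce[1]),np.linalg.norm(ce[0]-ce[1]))
im=np.load("pics/w1.npy");h=cv2.cvtColor(im,cv2.COLOR_RGB2HSV)
cv2.imwrite("pics/c1.png",cv2.resize(cv2.cvtColor(im[220:310,0:100],cv2.COLOR_RGB2BGR),None,fx=5,fy=5,interpolation=cv2.INTER_CUBIC))
print(step([w[0],w[1],.018],down(-9)))
E
```

```text
[ 0.45753062 -0.31745376  0.018     ] [[ 0.46110249 -0.13190354  0.011     ]
 [ 0.42224287 -0.12563388  0.011     ]
 [ 0.45375738 -0.13081928  0.011     ]
 [ 0.43909513 -0.13846716  0.011     ]] -9.16520399933697 [[ 0.61765979 -0.20105983  0.009     ]
 [ 0.56809237 -0.19261588  0.009     ]] [ 0.59287608 -0.19683785  0.009     ] -9.667693074002411 0.05028150725865189
[0.0, -0.1, 0.1, -0.0009, 0.0016, 0.1139]
```

View pics/c1.png

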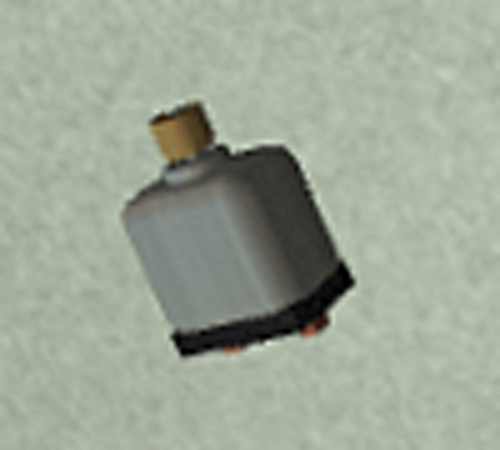

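```bash
python3 - <<'E'
from h import *
m=viewer.camera_model("wrist")
e=ray(m,[[25.4,262],[35.6,286.5],[47,256],[57,281.5]],.018);t=ray(m,[[36.2,247]],.009)
print(e,axis_deg(e[0]-e[1]),axis_deg(e[2]-e[3]),e[1:4:2].mean(0),axis_deg(t[0]-e[1:4:2].mean(0)),t)
E
```

```text
[[ 0.44961353 -0.12271329  0.018     ]
 [ 0.42856213 -0.12325604  0.018     ]
 [ 0.4518735  -0.14247512  0.018     ]
 [ 0.43041562 -0.14291094  0.018     ]] 1.4768855271980548 1.1635642604887115 [ 0.42948888 -0.13308349  0.018     ] 7.79266821669776 [[ 0.45732588 -0.12927392  0.009     ]]
```

Request:
play_rows(plan=[0,0,0,-0.001,0.001,0.06,0.95,0,0,0,-0.001,0.001,0.1,0.95,0,0,0,-0.001,0.001,0.113,0.95,0,0,0,-0.001,0.001,0.113,0.4,0,0,0,-0.001,0.001,0.113,0.3,0,0,0,-0.001,0.001,0.113,0.3,0,0,0,-0.001,0.001,0.113,0.3,0,0,0,-0.001,0.001,0.113,0.3], squeeze=30)

```text
clock: 2.4
position: [0.4583, -0.3169, 0.0196]
ee_rot: [0.997, -0.078, 0.002, 0.001]
ft_force: [-0.7, 1.0, 7.1]
grip_width: 0.503
grasp_force: 30.3
```

```bash
python3 - <<'E'
from h import *
print(manip.tip_extent, step([.5066,.2277,.135],down(-8.5)))
E
```

```text
0.014 [0.1, -0.2, -0.4, -0.0361, -0.5454, -0.1165]
```

Request:
play_rows(plan=[0,0,0,0,0,-0.06,0.3,0,0,0,0,0,-0.116,0.3,0,0,0,-0.003,-0.06,-0.116,0.3,0,0,0,-0.007,-0.12,-0.116,0.3,0,0,0,-0.011,-0.18,-0.116,0.3,0,0,0,-0.015,-0.24,-0.116,0.3,0,0,0,-0.02,-0.3,-0.116,0.3,0,0,0,-0.024,-0.36,-0.116,0.3,0,0,0,-0.028,-0.42,-0.116,0.3,0,0,0,-0.032,-0.48,-0.116,0.3,0,0,0,-0.036,-0.545,-0.116,0.3,0,0,0,-0.036,-0.545,-0.116,0.3,0,0,0,-0.036,-0.545,-0.116,0.3], squeeze=30)

```text
clock: 4.03
position: [0.5057, 0.2281, 0.1338]
ee_rot: [0.997, -0.077, 0.0, 0.0]
ft_force: [0.9, -1.2, -0.2]
grip_width: 0.495
grasp_force: 30.9
```

Request:
play_rows(plan=[0,0,0,0,0,0.05,0.3,0,0,0,0,0,0.09,0.3,0,0,0,0,0,0.106,0.3,0,0,0,0,0,0.106,0.3,0,0,0,0,0,0.106,0.7,0,0,0,0,0,0.106,0.7,0,0,0,0,0,0.106,0.7,0,0,0,0,0,0.07,0.7,0,0,0,0,0,0.01,0.7,0,0,0,0,0,0,0.7], squeeze=30)

```text
clock: 5.28
position: [0.5074, 0.2293, 0.1377]
ee_rot: [0.997, -0.077, 0.003, -0.001]
ft_force: [0.4, -0.4, -0.7]
grip_width: 0.701
grasp_force: 0.0
```

```bash
python3 - <<'E'
from h import *
m=viewer.camera_model("wrist");im=viewer.camera("wrist");np.save("pics/w2.npy",im);cv2.imwrite("pics/w2.png",cv2.cvtColor(im,cv2.COLOR_RGB2BGR))
import pickle;pickle.dump(m,open("pics/w2.pkl","wb"))
print(step([.441,-.132,.134],down(2)))
print("expected corner of inner floor/rim", proj(m,traypts(.522,.195,np.radians(-8.5))).round().tolist())
E
```

```text
[-0.1, -0.3, -10.9, -0.0096, 0.3668, 0.002]
expected corner of inner floor/rim [[128.0, 44.0], [158.0, 324.0], [530.0, 49.0], [406.0, 322.0], [501.0, 243.0], [172.0, 68.0], [188.0, 275.0], [468.0, 70.0], [388.0, 274.0], [450.0, 220.0]]
```

View pics/w2.png

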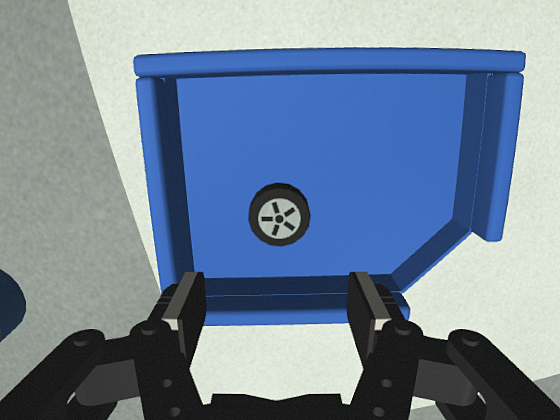

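The wheel lies in the tray at (279,214). The tray's far rim corners are at (134,55) and (525,52), and the near rim runs from (161,325) to (409,320). I'll fetch the motor next and refine the tray pose from these pixels.

```bash
python3 - <<'E'
from h import *
import pickle;m=pickle.load(open("pics/w2.pkl","rb"))
P=ray(m,[[134,55],[525,52],[330,48],[409,320],[161,325],[485,241],[500,241]],.055);print(P.round(4).tolist())
print(axis_deg(P[0]-P[1])-90, np.linalg.norm(P[0]-P[1]))
E
```

```text
[[0.6185, 0.2906, 0.055], [0.5899, 0.0745, 0.055], [0.6045, 0.1851, 0.055], [0.4292, 0.151, 0.055], [0.4511, 0.3169, 0.055], [0.4787, 0.0997, 0.055], [0.477, 0.0895, 0.055]]
-7.554984879195061 0.21798115299594667
```

Request:
play_rows(plan=[0,0,-2,-0.001,0.06,0,0.7,0,0,-4,-0.003,0.12,0,0.7,0,0,-6,-0.005,0.18,0,0.7,0,0,-8,-0.007,0.24,0,0.7,0,0,-10,-0.009,0.3,0,0.7,0,0,-11,-0.01,0.365,0,0.65,0,0,-11,-0.01,0.365,0,0.65,0,0,-11,-0.01,0.365,0,0.65])

```text
clock: 6.32
position: [0.4389, -0.1307, 0.1326]
ee_rot: [1.0, 0.018, -0.001, -0.0]
ft_force: [-0.5, -0.2, -0.2]
grip_width: 0.652
grasp_force: 0.0
```

```bash
python3 - <<'E'
from h import *
m=viewer.camera_model("wrist");im=viewer.camera("wrist");np.save("pics/w3.npy",im);cv2.imwrite("pics/w3.png",cv2.cvtColor(im,cv2.COLOR_RGB2BGR))
import pickle;pickle.dump(m,open("pics/w3.pkl","wb"))
print(proj(m,[[.441,-.132,.018]]), step([.441,-.132,.021],down(2)))
E
```

```text
[[278.1669401  209.41898033]] [-0.0, 0.0, 0.2, 0.0018, 0.0022, 0.1117]
```

View pics/w3.png

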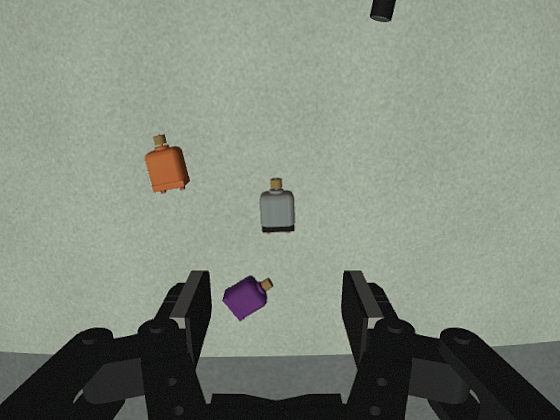

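The grey motor is centred under the tool at (277,210) and is square to it. Descending and gripping.

Request:
play_rows(plan=[0,0,0,0.002,0.001,0.06,0.65,0,0,0,0.002,0.001,0.095,0.65,0,0,0,0.002,0.001,0.11,0.65,0,0,0,0.002,0.001,0.11,0.4,0,0,0,0.002,0.001,0.11,0.15,0,0,0,0.002,0.001,0.11,0.15,0,0,0,0.002,0.001,0.11,0.15,0,0,0,0.002,0.001,0.11,0.15,0,0,0,0.002,0.001,0.05,0.15,0,0,0,0.002,0.001,0,0.15], squeeze=30)

```text
clock: 7.62
position: [0.4413, -0.1319, 0.1354]
ee_rot: [1.0, 0.019, 0.0, 0.0]
ft_force: [1.3, -1.1, -0.6]
grip_width: 0.266
grasp_force: 31.1
```

```bash
python3 - <<'E'
from h import *
c=np.array([.5195,.195]);a=np.radians(-8);x=np.array([np.cos(a),np.sin(a)]);y=np.array([-x[1],x[0]])
for n,u,v in(("motor",-.015,-.035),("cell",.04,-.06),("grip",.08,0)): print(n,c+u*x+v*y)
q=c-.015*x-.035*y
print(step([q[0],q[1],.134],down(-8)),pose()[0])
E
```

```text
motor [0.49977492 0.16242821]
cell [0.55076034 0.13001699]
grip [0.59872145 0.18386615]
[0.0, -0.0, 10.1, 0.0693, -0.2919, 0.0014] [ 0.44132529 -0.13188101  0.13542109]
```

Request:
play_rows(plan=[0,0,2,0.014,-0.058,0,0.15,0,0,4,0.028,-0.117,0,0.15,0,0,6,0.042,-0.175,0,0.15,0,0,8,0.056,-0.234,0,0.15,0,0,10,0.069,-0.292,0,0.15,0,0,10,0.069,-0.292,0,0.15,0,0,10,0.069,-0.292,0.05,0.15,0,0,10,0.069,-0.292,0.09,0.15,0,0,10,0.069,-0.292,0.105,0.15,0,0,10,0.069,-0.292,0.105,0.15,0,0,10,0.069,-0.292,0.105,0.45,0,0,10,0.069,-0.292,0.105,0.45,0,0,10,0.069,-0.292,0.105,0.45,0,0,10,0.069,-0.292,0.07,0.45,0,0,10,0.069,-0.292,0.01,0.45,0,0,10,0.069,-0.292,0,0.45,0,0,10,0.069,-0.292,0,0.45], squeeze=30)

```text
clock: 9.75
position: [0.4998, 0.1623, 0.1337]
ee_rot: [0.998, -0.069, 0.001, 0.0]
ft_force: [-0.7, 0.4, -0.3]
grip_width: 0.45
grasp_force: 0.0
```

```bash
python3 - <<'E'
from h import *
print(step([.593,-.197,.134],down(-9.7)),pose()[0])
E
```

```text
[0.0, -0.1, 1.8, 0.1417, 0.3431, -0.0] [0.49978891 0.16229659 0.13372539]
```

Request:
play_rows(plan=[0,0,0.3,0.023,0.057,0,0.5,0,0,0.6,0.047,0.114,0,0.5,0,0,0.9,0.07,0.17,0,0.5,0,0,1.2,0.094,0.228,0,0.5,0,0,1.5,0.118,0.286,0,0.5,0,0,1.8,0.142,0.343,0,0.5,0,0,1.8,0.142,0.343,0,0.5,0,0,1.8,0.142,0.343,0,0.5], squeeze=30)

```text
clock: 10.75
position: [0.5923, -0.1961, 0.1314]
ee_rot: [0.996, -0.084, -0.001, -0.001]
ft_force: [0.4, 1.2, -0.1]
grip_width: 0.5
grasp_force: 0.0
```

```bash
python3 - <<'E'
from h import *
m=viewer.camera_model("wrist");im=viewer.camera("wrist");np.save("pics/w4.npy",im)
h=cv2.cvtColor(im,cv2.COLOR_RGB2HSV)
mk=(h[...,2]<70)|((h[...,1]>90)&(h[...,0]<30));mk[265:]=0
for i,s,c,l in blobs(mk,150):
    if abs(c[0]-277)<60 and abs(c[1]-210)<60:
        r=cv2.minAreaRect(np.argwhere(l==i)[:,::-1].astype(np.float32));b=cv2.boxPoints(r);P=ray(m,b,.009);print(s,r,ray(m,[r[0]],.009));e=P[1]-P[0],P[2]-P[1];print([(np.linalg.norm(v),axis_deg(v)) for v in e])
print(step([.593,-.197,.022],down(-9.7)),pose()[0])
E
```

```text
[ 266  174   20   71 1324] ((275.5, 209.0), (70.0, 19.0), 90.0) [[ 0.59212807 -0.19576845  0.009     ]]
[(np.float64(0.013060783414685017), np.float64(-99.66756673236516)), (np.float64(0.05189959020531321), np.float64(170.7624511881131))]
[-0.1, 0.1, 0.1, 0.001, 0.0018, 0.1099] [ 0.59256476 -0.19519827  0.13187827]
```

Request:
play_rows(plan=[0,0,0,0,0.001,0.05,0.28,0,0,0,0,0.001,0.09,0.28,0,0,0,0,0.001,0.109,0.28,0,0,0,0,0.001,0.109,0.28,0,0,0,0,0.001,0.113,0.28,0,0,0,0,0.001,0.113,0.28])

```text
clock: 11.55
position: [0.5936, -0.198, 0.0215]
ee_rot: [0.996, -0.084, 0.001, 0.0]
ft_force: [-0.8, 0.0, -0.7]
grip_width: 0.279
grasp_force: 0.0
```

Request:
play_rows(plan=[0,0,0,0,0,0.002,0.28,0,0,0,0,0,0.002,0.28])

```text
clock: 11.8
position: [0.593, -0.1979, 0.0186]
ee_rot: [0.996, -0.084, 0.0, 0.0]
ft_force: [0.4, -0.1, -0.2]
grip_width: 0.28
grasp_force: 0.0
```

Request:
play_rows(plan=[0,0,0,0,0,0.001,0.1,0,0,0,0,0,0.001,0.08,0,0,0,0,0,0.001,0.05,0,0,0,0,0,0.001,0.05,0,0,0,0,0,-0.05,0.05,0,0,0,0,0,-0.11,0.05,0,0,0,0,0,-0.115,0.05,0,0,0,0,0,-0.115,0.05], squeeze=30)

```text
clock: 12.8
position: [0.5929, -0.198, 0.1333]
ee_rot: [0.996, -0.084, 0.0, 0.0]
ft_force: [0.2, 0.5, -1.5]
grip_width: 0.152
grasp_force: 29.6
```

```bash
python3 - <<'E'
from h import *
print(step([.551,.130,.134],down(-8)),pose()[0])
m=viewer.camera_model("side");im=viewer.camera("side");np.save("pics/s5.npy",im)
E
```

```text
[0.0, -0.0, -1.7, -0.0965, -0.3162, -0.0008] [ 0.59288886 -0.19796558  0.13333913]
```

Request:
play_rows(plan=[0,0,0,-0.016,-0.053,0,0.05,0,0,0,-0.032,-0.106,0,0.05,0,0,-1,-0.048,-0.159,0,0.05,0,0,-1,-0.064,-0.212,0,0.05,0,0,-2,-0.08,-0.265,0,0.05,0,0,-2,-0.097,-0.316,0,0.05,0,0,-2,-0.097,-0.316,0,0.05,0,0,-2,-0.097,-0.316,0.05,0.05,0,0,-2,-0.097,-0.316,0.09,0.05,0,0,-2,-0.097,-0.316,0.109,0.05,0,0,-2,-0.097,-0.316,0.109,0.05,0,0,-2,-0.097,-0.316,0.109,0.3,0,0,-2,-0.097,-0.316,0.109,0.3,0,0,-2,-0.097,-0.316,0.109,0.3,0,0,-2,-0.097,-0.316,0.06,0.3,0,0,-2,-0.097,-0.316,0,0.3,0,0,-2,-0.097,-0.316,-0.03,0.3,0,0,-2,-0.097,-0.316,-0.03,0.3], squeeze=30)

```text
clock: 15.1
position: [0.5518, 0.1304, 0.1664]
ee_rot: [0.998, -0.067, 0.003, -0.0]
ft_force: [0.6, 0.5, -0.7]
grip_width: 0.297
grasp_force: 0.0
```

```bash
python3 - <<'E'
from h import *
m=viewer.camera_model("wrist");im=viewer.camera("wrist");np.save("pics/w6.npy",im);cv2.imwrite("pics/w6.png",cv2.cvtColor(im,cv2.COLOR_RGB2BGR))
import pickle;pickle.dump(m,open("pics/w6.pkl","wb"))
print(step([.5987,.1839,.15],down(-98)),step([.5987,.1839,.15],down(82)),pose()[2]["joint_pos"].round(2))
E
```

```text
[-0.1, -0.1, 90.3, 0.0401, -0.0598, 0.0145] [0.1, -0.1, -89.7, 0.0401, -0.0598, 0.0145] [ 0.21  0.33 -0.63  1.7   0.21  1.18 -2.17]
```

View pics/w6.png

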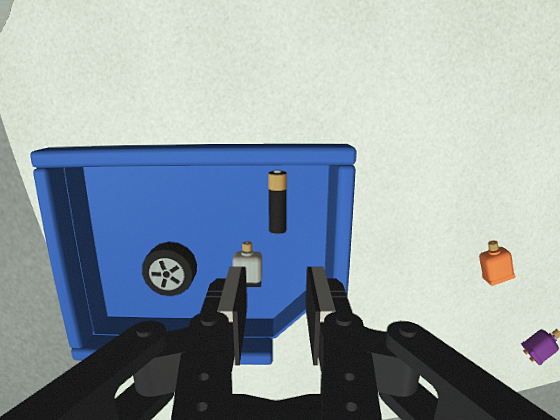

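All three parts are in the tray: wheel (168,268), motor (247,265), cell (277,200). The far rim runs from (33,159) to (355,155). I'll measure its middle for the grip.

```bash
python3 - <<'E'
from h import *
import pickle;m=pickle.load(open("pics/w6.pkl","rb"))
im=np.load("pics/w6.npy").astype(int)
for c in(80,140,200,260,320): print(c,[ (r,im[r,c].tolist()) for r in range(140,170,2)] if c==200 else "")
P=ray(m,[[33,159],[355,155],[200,146],[200,164.5]],.055);print(P.round(4).tolist(),axis_deg(P[0]-P[1])-90,P[:2].mean(0),P[2:].mean(0))
q=P[:2].mean(0)
print(step([q[0],q[1],.13],down(82)))
E
```

```text
80 
140 
200 [(140, [230, 236, 225]), (142, [229, 237, 223]), (144, [62, 69, 78]), (146, [26, 43, 70]), (148, [41, 70, 123]), (150, [55, 93, 163]), (152, [69, 114, 195]), (154, [66, 112, 190]), (156, [68, 112, 192]), (158, [69, 114, 193]), (160, [69, 113, 194]), (162, [62, 106, 184]), (164, [56, 94, 164]), (166, [68, 116, 198]), (168, [67, 112, 193])]
260 
320 
[[0.6135, 0.2894, 0.055], [0.5854, 0.0739, 0.055], [0.6046, 0.1729, 0.055], [0.5927, 0.1752, 0.055]] -7.427959599021094 [0.59944659 0.18168519 0.055     ] [0.59868434 0.17406814 0.055     ]
[0.1, -0.1, -89.7, 0.0411, -0.0577, 0.0345]
```

Request:
play_rows(plan=[0,0,-10,0.005,-0.006,0,0.5,0,0,-20,0.01,-0.012,0,0.5,0,0,-30,0.015,-0.02,0,0.5,0,0,-40,0.02,-0.026,0,0.5,0,0,-50,0.025,-0.032,0,0.5,0,0,-60,0.03,-0.04,0,0.5,0,0,-70,0.034,-0.046,0,0.5,0,0,-80,0.038,-0.052,0,0.5,0,0,-90,0.041,-0.058,0.03,0.5,0,0,-90,0.041,-0.058,0.04,0.5,0,0,-90,0.041,-0.058,0.04,0.5])

```text
clock: 16.52
position: [0.598, 0.1816, 0.1221]
ee_rot: [0.754, 0.657, -0.001, -0.001]
ft_force: [0.4, -0.7, 0.6]
grip_width: 0.502
grasp_force: 0.0
```

```bash
python3 - <<'E'
from h import *
print(step([.5992,.182,.04],down(82.3)),pose()[0],pose()[2]["joint_pos"].round(2))
E
```

```text
[-0.1, 0.1, -0.2, 0.0007, 0.0013, 0.0821] [0.59804066 0.18155312 0.12214091] [ 0.26  0.57 -0.85  1.57  0.45  1.21 -0.81]
```

Request:
play_rows(plan=[0,0,0,0.001,0.001,0.03,0.5,0,0,0,0.001,0.001,0.06,0.5,0,0,0,0.001,0.001,0.078,0.5,0,0,0,0.001,0.001,0.082,0.4,0,0,0,0.001,0.001,0.082,0.3,0,0,0,0.001,0.001,0.082,0.2,0,0,0,0.001,0.001,0.082,0.1,0,0,0,0.001,0.001,0.082,0,0,0,0,0.001,0.001,0.082,0,0,0,0,0.001,0.001,0.082,0], squeeze=80)

```text
clock: 17.77
position: [0.6007, 0.1831, 0.0426]
ee_rot: [0.753, 0.658, 0.001, 0.001]
ft_force: [-1.6, -1.0, 6.5]
grip_width: 0.126
grasp_force: 78.7
```

Request:
play_rows(plan=[0,0,0,0,0,-0.005,0,0,0,0,0,0,-0.015,0,0,0,0,0,0,-0.03,0,0,0,0,0,0,-0.045,0,0,0,0,0,0,-0.06,0,0,0,0,0,0,-0.075,0,0,0,0,0,0,-0.09,0,0,0,0,0,0,-0.105,0,0,0,0,0,0,-0.12,0,0,0,0,0,0,-0.128,0,0,0,0,0,0,-0.13,0,0,0,0,0,0,-0.13,0], squeeze=80)

```text
clock: 19.27
position: [0.5998, 0.1827, 0.171]
ee_rot: [0.753, 0.658, -0.0, -0.0]
ft_force: [0.5, 1.0, -3.7]
grip_width: 0.124
grasp_force: 78.0
```

```bash
python3 - <<'E'
from h import *
im=[cv2.cvtColor(viewer.camera(n),cv2.COLOR_RGB2BGR) for n in("side","wrist")]
cv2.imwrite("pics/lift.png",np.hstack([cv2.resize(im[0][90:300,150:380],None,fx=1.9,fy=1.9),cv2.resize(im[1],(360,399))]))
E
```

```text
(no output)
```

View pics/lift.png

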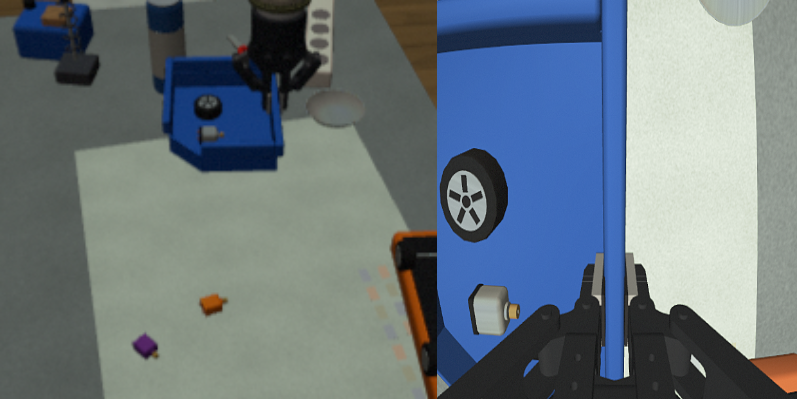

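The tray is level in the grip, with the wheel and motor visible and the cell hidden by the near wall. Tilting now towards the pouring corner.

Request:
play_rows(plan=[-1.5,1.5,0,0,0,0,0,-3,3,0,0,0,0,0,-5,5,0,0,0,0,0,-7,7,0,0,0,0,0,-9,9,0,0,0,0,0,-11,11,0,0,0,0,0,-13,13,0,0,0,0,0,-15,15,0,0,0,0,0,-17,17,0,0,0,0,0,-19,19,0,0,0,0,0,-20.5,20.5,0,0,0,0,0,-21.2,21.2,0,0,0,0,0,-21.2,21.2,0,0,0,0,0,-21.2,21.2,0,0,0,0,0,-21.2,21.2,0,0,0,0,0,-21.2,21.2,0,0,0,0,0,-21.2,21.2,0,0,0,0,0,-21.2,21.2,0,0,0,0,0], squeeze=80)

```text
clock: 21.62
position: [0.6, 0.1829, 0.1713]
ee_rot: [0.727, 0.636, 0.258, 0.017]
ft_force: [-0.2, -0.1, -2.3]
grip_width: 0.127
grasp_force: 78.5
```

```bash
python3 - <<'E'
from h import *
im=[cv2.cvtColor(viewer.camera(n),cv2.COLOR_RGB2BGR) for n in("side","wrist","scene")]
p,R,s=pose();print(p,np.degrees(np.arccos(-R.as_matrix()[2,2])),s["joint_pos"].round(2),s["grasp_force"])
# tray frame from tool: origin TCP = tray (80,0,~41) ; tray x=tool y, tray y=tool x, z=-tool z
T=lambda u,v,w:p+R.apply([v,u-.08,-(w-.041)])
print("lip",T(-.0525,-.0775,.003),"lowest",T(-.0546,-.0796,0))
ms={n:viewer.camera_model(n) for n in("side","wrist","scene")}
print({n:proj(ms[n],[T(-.0525,-.0775,.003),T(-.0525,-.0775,.031)]).round().tolist() for n in ms})
cv2.imwrite("pics/tilt.png",np.hstack([cv2.resize(im[0][90:300,150:380],None,fx=1.9,fy=1.9),cv2.resize(im[1],(360,399))]))
cv2.imwrite("pics/tilt2.png",cv2.resize(im[2][170:320,250:420],None,fx=4,fy=4,interpolation=cv2.INTER_CUBIC))
E
```

```text
[0.59994513 0.18285945 0.17129673] 29.97892027897766 [ 0.73  0.28 -1.1   1.94  0.13  0.58 -0.52] 78.54030132293701
lip [0.48918222 0.14730914 0.06417879] lowest [0.48832875 0.14665806 0.06009618]
{'side': [[259.0, 185.0], [255.0, 181.0]], 'wrist': [[55.0, 377.0], [29.0, 412.0]], 'scene': [[330.0, 218.0], [330.0, 209.0]]}
```

View pics/tilt.png

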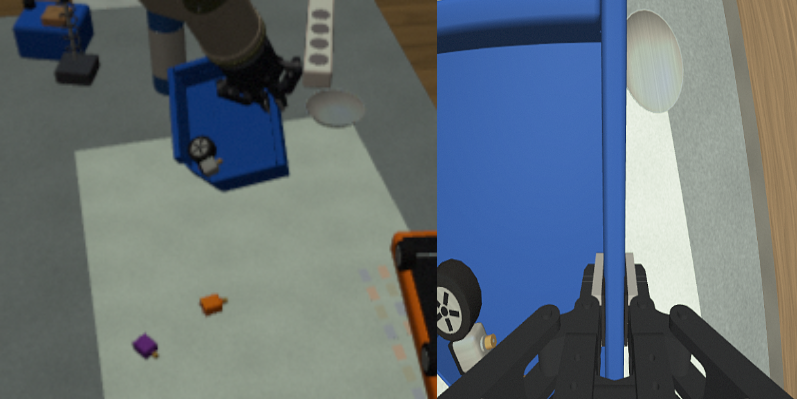

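The wheel and motor have slid into the pouring-corner region, but the cell isn't visible here. I'll hold half a second, then take one magnified composite.

Request:
play_rows(plan=[0,0,0,0,0,0,0,0,0,0,0,0,0,0,0,0,0,0,0,0,0,0,0,0,0,0,0,0], squeeze=80)

```text
clock: 22.28
position: [0.6, 0.1828, 0.1713]
ee_rot: [0.727, 0.636, 0.258, 0.017]
ft_force: [0.1, -0.7, -2.7]
grip_width: 0.124
grasp_force: 78.5
```

```bash
python3 - <<'E'
from h import *
a,b,w=[cv2.cvtColor(viewer.camera(n),cv2.COLOR_RGB2BGR) for n in("side","scene","wrist")]
A=cv2.resize(a[115:195,232:312],(400,400),interpolation=cv2.INTER_CUBIC)
B=cv2.resize(b[175:255,295:375],(400,400),interpolation=cv2.INTER_CUBIC)
g=lambda x:np.clip(255*(x/255.)**.6,0,255).astype(np.uint8)
W=cv2.resize(w[240:420,0:200],(222,200));
out=np.zeros((600,800,3),np.uint8);out[:400,:400]=g(A);out[:400,400:]=g(B);out[400:,:222]=g(W)
cv2.imwrite("pics/fin.png",out)
m=viewer.camera_model("side");s=viewer.camera_model("scene")
p,R,_=pose();T=lambda u,v,w:p+R.apply([v,u-.08,-(w-.041)])
L=[T(-.075,-.055,.003),T(-.03,-.1,.003),T(.075,-.1,.003),T(-.075,.1,.003)]
print(((proj(m,L)-[232,115])*5).round().tolist(),((proj(s,L)-[295,175])*5+[400,0]).round().tolist())
E
```

```text
[[95.0, 324.0], [171.0, 374.0], [343.0, 332.0], [77.0, 105.0]] [[626.0, 208.0], [523.0, 217.0], [416.0, 284.0], [848.0, 275.0]]
```

View pics/fin.png

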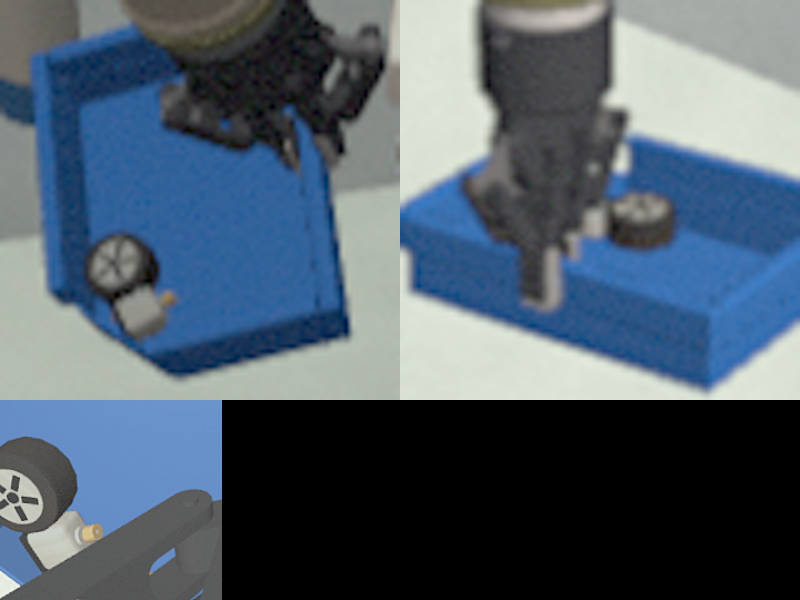

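```bash
python3 - <<'E'
from h import *
w=viewer.camera("wrist");a=viewer.camera("side");m=viewer.camera_model("wrist");ms=viewer.camera_model("side")
p,R,_=pose();T=lambda u,v,w_:p+R.apply([v,u-.08,-(w_-.041)])
for x in np.arange(-.03,.076,.007):
    r=[]
    for mm,im in((m,w),(ms,a)):
        q=proj(mm,[T(x,-.093,.0135)])[0];u,v=q.round().astype(int)
        r.append((u,v,im[v,u].tolist() if 0<=v<420 and 0<=u<560 else None))
    print(round(x,3),r)
h=cv2.cvtColor(w,cv2.COLOR_RGB2HSV);mk=(h[...,0]>8)&(h[...,0]<28)&(h[...,1]>110)&(h[...,2]>60)
print("brass",[(c.round(),s[4]) for i,s,c,l in blobs(mk,5)])
# objects as tray coords: wheel/motor from side px (crop (122,262),(142,312))
def tray(mm,uv,h):
    # intersect ray with plane h above tray underside
    k=cv2.undistortPoints(np.array(uv,float).reshape(1,1,2),K(mm),np.array(mm["D"],float))[0,0]
    Rm=np.array(mm["R"]);d=Rm.T@[k[0],k[1],1];c=-Rm.T@np.array(mm["t"])
    cl=R.inv().apply(c-p);dl=R.inv().apply(d);s=(-(h-.041)-cl[2])/dl[2];X=cl+s*dl;return np.round([X[1]+.08,X[0]],4)
print("wheel",tray(ms,[232+122/5,115+262/5],.023),"motor",tray(ms,[232+140/5,115+308/5],.021),"pinion",tray(ms,[232+170/5,115+298/5],.013))
for i,s,c,l in blobs(mk,5): print(c.round(),tray(m,c,.0105))
E
```

```text
-0.03 [(np.int64(88), np.int64(413), [42, 43, 42]), (np.int64(265), np.int64(186), [4, 18, 44])]
-0.023 [(np.int64(99), np.int64(414), [42, 43, 44]), (np.int64(267), np.int64(186), [1, 17, 42])]
-0.016 [(np.int64(111), np.int64(414), [44, 42, 43]), (np.int64(269), np.int64(185), [3, 14, 43])]
-0.009 [(np.int64(122), np.int64(415), [42, 43, 43]), (np.int64(272), np.int64(185), [9, 20, 44])]
-0.002 [(np.int64(134), np.int64(416), [39, 39, 39]), (np.int64(274), np.int64(184), [6, 19, 43])]
0.005 [(np.int64(146), np.int64(416), [44, 45, 46]), (np.int64(276), np.int64(183), [7, 20, 43])]
0.012 [(np.int64(158), np.int64(417), [44, 46, 44]), (np.int64(278), np.int64(183), [12, 22, 44])]
0.019 [(np.int64(170), np.int64(417), [41, 42, 42]), (np.int64(281), np.int64(182), [4, 20, 43])]
0.026 [(np.int64(182), np.int64(418), [42, 43, 43]), (np.int64(283), np.int64(182), [2, 16, 42])]
0.033 [(np.int64(195), np.int64(418), [45, 46, 46]), (np.int64(285), np.int64(181), [6, 19, 42])]
0.04 [(np.int64(207), np.int64(418), [45, 46, 46]), (np.int64(288), np.int64(181), [4, 18, 42])]
0.047 [(np.int64(219), np.int64(419), [43, 46, 44]), (np.int64(290), np.int64(180), [4, 19, 42])]
0.054 [(np.int64(232), np.int64(419), [48, 48, 48]), (np.int64(292), np.int64(179), [3, 18, 43])]
0.061 [(np.int64(244), np.int64(419), [47, 50, 49]), (np.int64(294), np.int64(179), [3, 16, 42])]
0.068 [(np.int64(256), np.int64(419), [46, 47, 45]), (np.int64(297), np.int64(178), [6, 21, 44])]
0.075 [(np.int64(269), np.int64(419), [46, 48, 48]), (np.int64(299), np.int64(178), [11, 24, 45])]
brass [(array([ 82., 359.]), np.int32(216)), (array([136., 396.]), np.int32(6))]
wheel [-0.0472 -0.0303] motor [-0.0393 -0.0622] pinion [-0.0229 -0.0564]
[ 82. 359.] [-0.0268 -0.0564]
[136. 396.] [-0.0003 -0.0805]
```

```bash
python3 - <<'E'
from h import *
w=viewer.camera("wrist");h=cv2.cvtColor(w,cv2.COLOR_RGB2HSV)
print("pinion",w[359,82],"spot");print(w[392:401:2,130:144:2].tolist())
p,R,_=pose();print(R.inv().apply([0,0,-.015]).round(4))
a=viewer.camera("side");np.save("pics/s7.npy",a)
E
```

```text
pinion [195 167 100] spot
[[[45, 42, 42], [39, 41, 39], [42, 41, 38], [55, 97, 168], [55, 96, 170], [53, 100, 183], [46, 45, 45]], [[41, 43, 42], [38, 40, 40], [47, 48, 55], [94, 98, 137], [49, 78, 129], [46, 41, 33], [47, 47, 45]], [[42, 42, 44], [42, 45, 42], [87, 72, 51], [97, 79, 55], [43, 44, 43], [50, 51, 50], [44, 43, 45]], [[41, 42, 43], [39, 41, 41], [39, 40, 41], [42, 42, 44], [45, 47, 45], [44, 45, 45], [44, 46, 45]], [[43, 43, 43], [45, 46, 46], [41, 41, 41], [46, 47, 45], [43, 46, 45], [46, 47, 48], [49, 52, 51]]]
[-0.0053 -0.0053  0.013 ]
```

Request:
play_rows(plan=[0,0,0,-0.001,-0.001,0.003,0,0,0,0,-0.003,-0.003,0.006,0,0,0,0,-0.004,-0.004,0.01,0,0,0,0,-0.005,-0.005,0.013,0,0,0,0,-0.005,-0.005,0.013,0,0,0,0,-0.005,-0.005,0.013,0,0,0,0,-0.005,-0.005,0.013,0,0,0,0,-0.005,-0.005,0.013,0], squeeze=80)

```text
clock: 23.62
position: [0.6003, 0.183, 0.1566]
ee_rot: [0.727, 0.636, 0.258, 0.017]
ft_force: [0.0, -0.0, -2.6]
grip_width: 0.127
grasp_force: 78.5
```

```bash
python3 - <<'E'
from h import *
p,R,s=pose();T=lambda u,v,w_:p+R.apply([v,u-.08,-(w_-.041)])
print(s["clock"],"lowest",T(-.0546,-.0796,0),np.abs(s["joint_velocities"]).max(),np.degrees(np.arccos(-R.as_matrix()[2,2])))
print(manip.hand_in())
E
```

```text
23.625 lowest [0.4887085  0.14684    0.04539395] 0.002479407200025518 29.985455143475882
the job is handed in; nothing more can be done
None
```

Handed in at 23.6 s: the tray is held still by its rim at 30° with the pouring corner lowest, about 45 mm off the bench; the motor and wheel were seen in that corner, but the cell is hidden from the cameras, and I place it there only from a few brass-coloured pixels near the lip.

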